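Turn the yellow chart panel over in the packing-bench panel stand

ROBOT

A 6-joint arm with a two-finger parallel gripper is mounted at the origin on the work surface. World frame = base frame: x ahead of the robot, y to its left, z up, the work surface at z = 0. Lengths are in m, angles in rad, forces in N, time in s.
With the tool pointing down it reaches from about 0.3 to 0.775 m from the base axis. Payload 14.6 kg.
Tool frame: the origin (TCP) lies on the centre line of the jaws, within the pads' length; the fingertips stand ctrl.tcp_to_tips ahead of it and the grasp point (between the pads) lies 2 mm behind it (ctrl.tcp_to_tips is the distance from the TCP to the fingertips, in m); z points along the fingers, y is the line along which they close (so a half turn about z gives the same grasp; the last joint's range is limited). The gripper opens to 94 mm and grips with 3 to 60 N. Pads are 16 mm wide; open, the fingers measure 119 mm over their backs; the gripper's body (75 mm by 177 mm) begins 78 mm behind the grasp point.
Start: joints at [1.198, 0.3, 1.521, -0, 1.321, -0.067], TCP at [0.166, 0.524, 0.222] pointing down, gripper open.
Joint ranges: [-3.03, 3.03], [-0.79, 2.21], [0.23, 2.52], [-1.04, 4.18], [0, 3.07], [-2.55, 2.55]. Speed limits (rad/s): [2.22, 2.22, 2.57, 3.14, 3.14, 3.14].

INTERFACE

Orientations are given as [roll, pitch, yaw] about the fixed x, y, z axes, in that order (R = Rz(yaw) Ry(pitch) Rx(roll)).
In Python, from station import telemetry, viewer, hand_in, ctrl gives the robot as it stands.
- The arm moves only by the tool step_arm, never from a script. Its argument "plan" is a list of rows, each an object of numbers: "dx", "dy", "dz": the shift along the tool's x, y, z scaled (see below); "rx", "ry", "rz": the turn, a rotation vector about the tool's x, y, z scaled (see below); "claw": the closure, from 0 (fully open) to 1 (shut). In form: [{"dx": .., "dy": .., "dz": .., "rx": .., "ry": .., "rz": .., "claw": ..}, ...]. A call has 1 to 10 rows; each row shifts and turns the commanded pose from where the row before left it, along the tool's axes as they then stand; what a row does not reach is not made up. The controller multiplies each number of a shift by 0.1 m and each number of a turn by 90 degrees. A row lasts 1/10 s, in which the tool goes at most 50 mm and 8.59 degrees, less where a joint would pass 70% of its speed; a pose out of reach is approached as far as the arm can. A call with a number of a shift or a turn outside -1 to 1 is refused whole. A call with a gripper value outside its range is refused whole. The fingers move at their own pace and stop on an object; "grip_force" is the grip in N (left out, the last holds). Time passes only in rows, so rows that do not move let the fingers close. It gives the time, the measured TCP pose, the force, the opening and the grip force at its end, in the units of the state.
- telemetry.get_obs(): the state, without advancing time (a new reading comes with each control period).
- viewer.camera(name): name is "side" or "top"; returns a dict with "img" (384x512x3 uint8, red, green, blue), "z_map" (384x512 float32, m along the optical axis (not along the pixel's ray), 0 where there is no reading), "fx", "fy", "cx", "cy" (pixels), "dist" ([k1, k2, p1, p2, k3] as OpenCV has them; the pictures are not rectified), "R" (3x3) and "t" (3): a world point X has camera coordinates R X + t. Camera axes: x right, y down, z forward; pixel columns grow to the right and rows downward; lengths in m; the calibration is good to about 2 mm. A picture is of the moment at which its call begins.
- hand_in(): hands the job in; it is judged then, once.
Trained networks look in a picture, given as the dict that the camera call returned (one of the last four; its "shot" number tells which), for a name from the list of things; names that differ only in an ending like _2 or _b are one class to them, and where a whole thing is asked for, a point or a joint stands for the part that bears it (a point fixed in the world has none). Each returns a list of dicts, best first, with "score" (0 to 1); they miss things now and then, are a little off and sometimes report something else, mostly with a low value. They report only what shows in the picture. A call takes as long as a camera call.
- viewer.recognise(target, picture): "rect" ([left, top, right, bottom] in pixels, round what is visible of it).
The state is a dict: "time_s": time; "qpos": joint angles; "joint_vel": joint speeds; "tau": joint torques, N m; "ee_pos": TCP position; "eef_rot": TCP orientation; "force": force on the tool from outside, world axes, zero at the start; "moment": the same for the moment, N m; "grip_width": finger opening in m; "grip_force": force on a finger pad.
Only numpy, scipy, OpenCV 4.12 (cv2) and the standard library are available. Lean on these libraries where they do the work, as an engineer would, in place of code of your own. Each camera call takes 0.05 s, during which the arm holds its last target. There are 200 camera calls.

TASK

On the sloping desk stand, turn the yellow-framed chart panel over the spine using only the fingertips or the outside of the fingers: raise it by pushing from underneath, where its index tab leaves room, guide it over, and press it down until it lies flat on the panels on the left. Do not take it between the fingers or flick it over, leave the other four panels lying as they are, and do not disturb the things around the stand.

Things in the scene. Friction and masses are not known exactly. Their poses are not given: they have to be found in the camera images.
- stand: Dark grey steel desk stand for hinged A5 chart panels, 226 x 250 mm, fixed. Origin: centre of its underside. x points level from its low edge to its high edge, y to its left, z up. Its plate, and the aluminium spine along the middle (y = 0), rise 18 degrees towards +x. The plate ends 125 mm each side of the spine; the panels overhang it. End brackets stand 22 mm above the plate.
- yellow_hinge (a point): Middle of the yellow panel's hinge line, at (-5, 0, 67) mm in the stand's frame. The line runs along the stand's x axis, rising 18 degrees towards +x, parallel to plate and spine. Each of the five panels is 210 mm along the hinge, 150 mm from hinge to outer edge and 4 mm thick; in a pile their centres are 5 mm apart.
- yellow_tab (a point): Middle of the outer edge of the yellow tab, at half thickness: 168 mm square out from the middle of the hinge line. The tab is 28 mm long, 3 mm thick and stands out 18 mm beyond the frame; under it is only the table, 65 mm lower when shut. Axes turn with the panel: x along the hinge, up the slope; y from tab to hinge; z out of the face on top at the start.
- panel_yellow (a joint): Turn of the yellow panel (top of the right pile) about its hinge, rad: 0 lying on the right pile, 1.57 square to the plate, 3.14 flat on the left pile (stops at both ends). It starts between 0 and 0.25. Its pivots are stiff (0.14 N m): it stays at any angle where it is left; 1 to 2 N at the tab turns it. Mass 90 to 150 g.
- panel_blue (a joint): Turn of the blue panel, right pile, next under yellow: 0 lying in its pile (start), 3.14 on the other side; equally stiff. Its tab lies 44 mm from yellow's towards the stand's low edge, and its outer edge stands out 2.5 mm further than yellow's frame.
- panel_red (a joint): The same for the red panel, bottom of the right pile; tab 88 mm from yellow's towards the low edge, outer edge 5 mm further out than yellow's frame.
- panel_grey (a joint): Turn of the grey panel, top of the left pile: 0 lying in its pile on the left (start), 3.14 on the right; equally stiff. Its tab is 44 mm from the middle towards the high edge.
- panel_green (a joint): The same for the green panel, bottom of the left pile; tab 88 mm from the middle towards the high edge.
- tape_roll: Bystander: roll of brown packing tape lying flat, 100 mm across, 48 mm high. Origin: centre of its underside.
- label_roll: Bystander: roll of white labels standing on its end, 82 mm across, 60 mm high. Origin: centre of its underside.
- knife: Bystander: yellow and black box knife lying flat, 160 x 22 x 17 mm, long axis x. Origin: under its middle.
- marker: Bystander: black marker pen with red cap lying flat, 130 x 16 x 17 mm, long axis x. Origin: under its middle.
- carton: Bystander: small closed carton, 150 x 110 x 70 mm. Origin: centre of its underside.
- mug: Bystander: white mug, 80 mm across, 92 mm high, handle at its +y. Origin: centre of its underside.
- scanner: Bystander: black and amber hand scanner lying on its side, 46 mm high; head 85 x 62 mm round (35, 0) mm, handle out to y = -128 mm. Origin: on the table under the rear of the head.

How it is judged:
By the outcome, as a careful person would: the job done as asked, in the order asked, and still so for the second after the job is handed in, with the robot touching nothing.
It also fails if it takes over 43 s, if anything falls off the work surface, if the arm or the gripper's body presses on something with over 40 N, if the wrist force passes 120 N, or if a joint passes its speed limit or range.

## Working session

There is one attempt and no reset: what is moved stays moved. The work goes in short steps, Python scripts to look and compute and a tool call to move; the robot and the scene stay as the last step left them, time stands still between calls to the robot, and variables do not carry over. Pictures are saved under pics/ and viewed, at most 10 in all, crops included, and the job is handed in when it is done.

Besides the shell and the picture viewer there is one more tool, called as a command line: name --argument value ..., lists and objects as JSON in quotes. step_arm: Moves the arm, as the interface text tells. Shifts and turns lie within -1 to 1; 1 stands for 0.1 m of shift or 90 degrees of turn. Its arguments: {"type":"object","properties":{"plan":{"type":"array"},"grip_force":{"type":"number"}},"required":["plan"]}

```bash
ls; mkdir -p pics; python3 - <<'E'
from station import telemetry, viewer, ctrl
import cv2,numpy as np
print(telemetry.get_obs()); print(ctrl.tcp_to_tips)
ims=[]
for n in("top","side"):
    p=viewer.camera(n); ims.append(p["img"]); np.savez("%s0.npz"%n,**{k:p[k] for k in("img","z_map","fx","fy","cx","cy","dist","R","t")})
    print(n,p["fx"],p["R"],p["t"])
    for t in("stand","panel_yellow","yellow_tab","panel_blue","panel_grey","carton","mug","scanner","tape_roll","label_roll","knife","marker"):
        print(n,t,[(r["score"],np.round(r["rect"])) for r in viewer.recognise(t,p)[:2]])
    cv2.imwrite("pics/%s0.png"%n,cv2.resize(p["img"][...,::-1],(768,576)))
E
```

```text
pics
{'time_s': 0.0, 'qpos': array([ 1.19841566e+00,  3.00451288e-01,  1.52159135e+00,  1.50833109e-06,
        1.32067502e+00, -6.66058411e-02]), 'joint_vel': array([-0.00096176,  0.00066657,  0.00052725,  0.00266201, -0.00131401,
        0.00092253]), 'tau': array([-3.23398643e-03, -5.31807268e+01, -3.52729905e+01,  7.07159517e-02,
        2.44596071e-02, -1.13248911e-04]), 'ee_pos': array([0.1654852 , 0.52426068, 0.22189284]), 'eef_rot': array([-3.14047025e+00, -7.63338599e-05,  2.83581741e+00]), 'force': array([ 0.03131224, -0.02452918,  0.17036871]), 'moment': array([ 0.0283471 ,  0.02163023, -0.01449752]), 'grip_force': 0.0, 'grip_width': 0.09393758018780796}
0.017
top 406.2280966492143 [[-0.01815433 -0.99959364 -0.02197661]
 [-0.99336248  0.02052946 -0.11317914]
 [ 0.11358432  0.01977605 -0.99333152]] [0.05742974 0.52126734 1.0696376 ]
top stand [(0.63, array([241., 133., 370., 231.]))]
top panel_yellow [(0.67, array([243., 137., 252., 144.])), (0.63, array([305., 144., 370., 232.]))]
top yellow_tab [(0.75, array([304., 144., 368., 230.]))]
top panel_blue [(0.53, array([191., 
[... 966 characters left out ...]
., 158., 359., 271.]))]
side yellow_tab [(0.74, array([256., 186., 351., 251.]))]
side panel_blue [(0.56, array([264., 211., 359., 263.])), (0.52, array([253., 184., 354., 250.]))]
side panel_grey [(0.9, array([230., 165., 319., 226.]))]
side carton [(0.96, array([196., 150., 248., 188.]))]
side mug [(0.7, array([304., 156., 336., 188.]))]
side scanner [(0.76, array([349., 193., 390., 235.]))]
side tape_roll [(0.86, array([379., 254., 431., 301.])), (0.22, array([321., 283., 368., 340.]))]
side label_roll [(0.87, array([268., 151., 294., 173.]))]
side knife [(0.83, array([321., 280., 366., 339.]))]
side marker [(0.56, array([336., 277., 389., 317.])), (0.53, array([320., 283., 367., 338.]))]
```

```bash
python3 - <<'E'
import cv2,numpy as np
a=np.load("top0.npz")["img"][70:250,180:450]; b=np.load("side0.npz")["img"][140:345,190:440]
cv2.imwrite("pics/topc.png",cv2.resize(a[...,::-1],(795,530),interpolation=2)); cv2.imwrite("pics/sidec.png",cv2.resize(b[...,::-1],(730,598),interpolation=2))
E
```

```text
(no output)
```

View pics/topc.png

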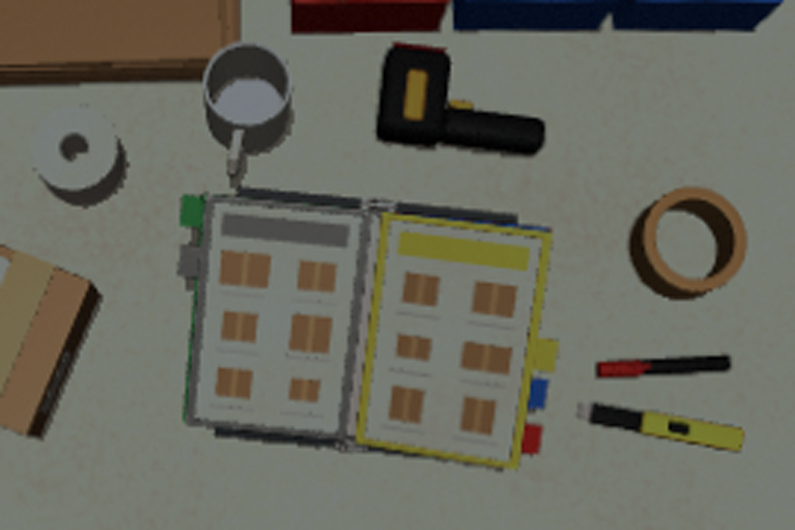

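View pics/sidec.png

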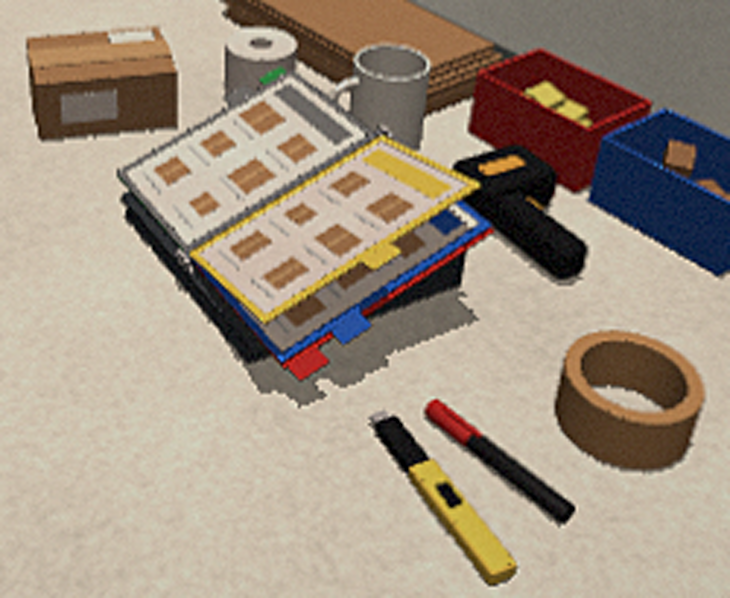

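The top view shows the yellow panel right of the spine, its tab at crop (545,354), with the blue and red tabs towards the low edge and the pen and knife just beyond. The side view shows yellow already standing a little open, its tab at crop (382,255). Next I fit the stand pose and the angle from these corners.

```bash
cat > geo.py <<'E'
import numpy as np, cv2
from scipy.optimize import least_squares
s=np.sin(np.radians(18));c=np.cos(np.radians(18))
U=np.array([c,0,s]);N=np.array([-s,0,c]);H=np.array([-.005,0,.067])
def pan(th,a,r,h=0.):  # stand frame: a along hinge, r out, h above face
    d=np.array([0,-np.cos(th),0])+N*np.sin(th); n=np.array([0,np.sin(th),0])+N*np.cos(th)
    return H+a*U+r*d+h*n
def toW(p,X): 
    cy,sy=np.cos(p[2]),np.sin(p[2]); return np.array([p[0]+cy*X[0]-sy*X[1],p[1]+sy*X[0]+cy*X[1],X[2]])
def proj(cam,X):
    return cv2.projectPoints(np.array([X]),cv2.Rodrigues(cam["R"])[0],cam["t"],np.array([[cam["fx"],0,cam["cx"]],[0,cam["fy"],cam["cy"]],[0,0,1.]]),cam["dist"])[0].ravel()
def unproj(cam,u,v,z):
    K=np.array([[cam["fx"],0,cam["cx"]],[0,cam["fy"],cam["cy"]],[0,0,1.]])
    x,y=cv2.undistortPoints(np.array([[[u,v]]],float),K,cam["dist"]).ravel()
    return cam["R"].T@(np.array([x*z,y*z,z])-cam["t"])
E
python3 - <<'E'
from geo import *
T=dict(np.load("top0.npz"));S=dict(np.load("side0.npz"))
t=lambda u,v:(180+u/2.944,70+v/2.944)
q=lambda u,v:(190+u/2.92,140+v/2.92)
obs=[(T,t(551,230),.105,.15,.002),(T,t(519,466),-.105,.15,.002),(T,t(557,356),0,.168,.0015),(T,t(383,214),.105,.003,.002),(T,t(358,444),-.105,.003,.002),
(S,q(480,186),.105,.15,.002),(S,q(265,318),-.105,.15,.002),(S,q(383,265),0,.168,.0015),(S,q(384,138),.105,.003,.002),(S,q(192,250),-.105,.003,.002)]
f=lambda p:np.concatenate([proj(cam,toW(p,pan(p[3],a,r,h)))-np.array(px) for cam,px,a,r,h in obs])
b=min((least_squares(f,[.4,0,y,.2],loss="soft_l1") for y in(-.2,.2)),key=lambda r:r.cost)
p=b.x;print(p,b.cost);print(np.round(f(p).reshape(-1,2),1))
# refine check: depth on yellow face, both cams
for cam in(T,S):
  for a in(-.08,0,.08):
    for r in(.05,.13):
      X=toW(p,pan(p[3],a,r,.002));u=proj(cam,X);z=float(cam["z_map"][int(u[1]+.5),int(u[0]+.5)])
      print(np.round(X,3),np.round(unproj(cam,*np.round(u),z)-X,4))
for th in(0,p[3]): print("tab",toW(p,pan(th,0,.168)))
pr=lambda nm,cam,u,v:print(nm,np.round(unproj(cam,u,v,float(cam["z_map"][int(v),int(u)])),3))
for nm,u,v in[("tape",686,188),("tapeleft",642,240),("markertip",603,369),("markerend",725,362),("knifetip",587,410),("knifeend",738,440),("scan",415,95),("scanh",535,135),("mug",290,80),("mughandle",236,165),("mugrim",247,48),("carton",90,290),("label",75,120),("bin",370,15)]: pr(nm,T,*t(u,v))
E
```

```text
[ 0.53768611 -0.08574915 -0.12352052  0.23479779] 8.149434414186723
[[ 1.2  0. ]
 [ 0.1  0.4]
 [ 0.4 -0.7]
 [ 0.3 -1.7]
 [-0.7 -1.3]
 [-0.3 -0. ]
 [-1.   2.1]
 [ 1.  -0.9]
 [-1.3 -1.1]
 [-1.9  1. ]]
[ 0.447 -0.123  0.055] [ 0.0005 -0.0005  0.0049]
[ 0.432 -0.2    0.073] [0.0005 0.0005 0.001 ]
[ 0.523 -0.132  0.08 ] [-0.0011  0.0013  0.0002]
[ 0.507 -0.209  0.098] [-0.0001 -0.0006  0.0027]
[ 0.598 -0.142  0.105] [-0.0008  0.0015  0.0031]
[ 0.583 -0.218  0.122] [-0.0002  0.0002  0.0012]
[ 0.447 -0.123  0.055] [ 0.0017  0.0019 -0.0006]
[ 0.432 -0.2    0.073] [-0.0018 -0.0026  0.0012]
[ 0.523 -0.132  0.08 ] [ 0.0004 -0.0011  0.0004]
[ 0.507 -0.209  0.098] [-0.0028 -0.002   0.001 ]
[ 0.598 -0.142  0.105] [ 0.0002  0.0011 -0.0003]
[ 0.583 -0.218  0.122] [-0.0002 -0.0014  0.0016]
tab [ 0.51202548 -0.25185313  0.067     ]
tab [ 0.50060765 -0.2457905   0.10417165]
tape [ 0.66  -0.392  0.045]
tapeleft [ 0.61  -0.345  0.048]
markertip [ 0.494 -0.311  0.016]
markerend [ 0.498 -0.43   0.015]
knifetip [ 0.457 -0.296  0.008]
knifeend [ 0.424 -0.439  0.013]
scan [ 0.751 -0.14   0.048]
scanh [ 0.714 -0.253  0.036]
mug [ 0.752 -0.022  0.095]
mughandle [0.682 0.028 0.067]
mugrim [0.786 0.016 0.086]
carton [0.571 0.162 0.062]
label [0.731 0.176 0.06 ]
bin [ 0.834 -0.102  0.041]
```

```bash
cat > plan.py <<'E'
import json, os
from geo import *
from scipy.spatial.transform import Rotation as Ro, Slerp
P=np.array([0.53769,-0.08575,-0.12352]); TIP=.017; HW=.008
rw=lambda v:Ro.from_euler("z",P[2]).as_matrix()@v
Uw,Nw,Lw=rw(U),rw(N),rw(np.array([0,1.,0])); Hw=toW(P,H)
def pose(l,n,tau,a=0):
    """tip centre at hinge-frame (l,n), tilt tau deg -> TCP pose"""
    t=np.radians(tau); z=Lw*np.sin(t)-Nw*np.cos(t)
    R=np.column_stack([np.cross(Uw,z),Uw,z]); return Hw+a*Uw+l*Lw+n*Nw-TIP*z, R
def contact(th,tau,rc,gap=0.):
    """finger tip centre (l,n) so the finger just touches the panel underside at angle th"""
    t=np.radians(tau); z=np.array([np.sin(t),-np.cos(t)]); w=np.array([np.cos(t),np.sin(t)])
    d=np.array([-np.cos(th),np.sin(th)]); m=np.array([np.sin(th),np.cos(th)])
    if w@m>.999 or z@m<0:   # finger side against tab edge
        e=.168*d-.0015*m; return e+z*(.168-rc)-w*(HW+gap)
    s=1 if w@m>0 else -1
    return rc*d-(.002+gap)*m-s*HW*w
def hf(p): v=p-Hw; return np.array([v@Lw,v@Nw,v@Uw])
def rows(start,targets,claw=1):
    """targets: (pos,R,nrows). prints rounded rows rolled out from start"""
    p,R=start; out=[]
    for q,Q,n in targets:
        p0=p.copy(); sl=Slerp([0,1],Ro.from_matrix([R,Q]))
        for k in range(1,n+1):
            f=k/n; dp=R.T@(p0+(q-p0)*f-p); rv=Ro.from_matrix(R.T@sl(f).as_matrix()).as_rotvec()
            D=np.round(dp/.1,2)+0.; W=np.round(rv/(np.pi/2),3)+0.
            assert np.linalg.norm(D)<=.5 and np.linalg.norm(W)*90<8.6,(D,W)
            out.append(dict(zip(["dx","dy","dz","rx","ry","rz"],[float(x) for x in (*D,*W)]),claw=claw))
            p=p+R@D*.1; R=R@Ro.from_rotvec(W*np.pi/2).as_matrix()
    for i in range(0,len(out),10): print(json.dumps(out[i:i+10]))
    np.savez("cmd.npz",p=p,R=R); print(p,Ro.from_matrix(R).as_euler("xyz"))
def meas():
    from station import telemetry
    o=telemetry.get_obs(); return o["ee_pos"],Ro.from_euler("xyz",o["eef_rot"]).as_matrix()
def last(): c=np.load("cmd.npz"); return c["p"],c["R"]
E
python3 - <<'E'
from plan import *
s=meas()
q=.70711; f=lambda s_,w:pose((s_+w)*q,(w-s_)*q,45)
print("pre",f(-.20,-.107)[0],"under",f(-.132,-.107)[0])
end=f(-.20,-.107); 
mid=Slerp([0,1],Ro.from_matrix([s[1],end[1]]))
rows(s,[(np.array([.46,.28,.27]),mid(.4).as_matrix(),9),(np.array([.55,-.08,.29]),mid(.7).as_matrix(),9),(np.array([.50,-.36,.20]),end[1],9),(end[0],end[1],3)])
E
```

```text
pre [ 0.48064828 -0.30953066  0.14097512] under [ 0.50131787 -0.26364419  0.09524501]
[{"dx": -0.39, "dy": -0.16, "dz": -0.05, "rx": -0.022, "ry": 0.012, "rz": 0.033, "claw": 1}, {"dx": -0.4, "dy": -0.14, "dz": -0.07, "rx": -0.022, "ry": 0.013, "rz": 0.034, "claw": 1}, {"dx": -0.41, "dy": -0.11, "dz": -0.08, "rx": -0.022, "ry": 0.012, "rz": 0.033, "claw": 1}, {"dx": -0.41, "dy": -0.09, "dz": -0.09, "rx": -0.022, "ry": 0.012, "rz": 0.034, "claw": 1}, {"dx": -0.41, "dy": -0.07, "dz": -0.1, "rx": -0.022, "ry": 0.012, "rz": 0.033, "claw": 1}, {"dx": -0.41, "dy": -0.04, "dz": -0.1, "rx": -0.021, "ry": 0.013, "rz": 0.033, "claw": 1}, {"dx": -0.41, "dy": -0.01, "dz": -0.12, "rx": -0.022, "ry": 0.012, "rz": 0.034, "claw": 1}, {"dx": -0.41, "dy": 0.01, "dz": -0.13, "rx": -0.022, "ry": 0.012, "rz": 0.033, "claw": 1}, {"dx": -0.41, "dy": 0.04, "dz": -0.13, "rx": -0.022, "ry": 0.013, "rz": 0.033, "claw": 1}, {"dx": -0.33, "dy": -0.19, "dz": -0.16, "rx": -0.016, "ry": 0.009, "rz": 0.025, "claw": 1}]
[{"dx": -0.34, "dy": -0.17, "dz": -0.17, "rx": -0.017, "ry": 0.009, "rz": 0.025, "claw": 1}, {"dx"
[... 1081 characters left out ...]
"claw": 1}, {"dx": -0.29, "dy": -0.11, "dz": -0.14, "rx": -0.017, "ry": 0.009, "rz": 0.025, "claw": 1}, {"dx": -0.28, "dy": -0.09, "dz": -0.14, "rx": -0.016, "ry": 0.009, "rz": 0.025, "claw": 1}, {"dx": -0.29, "dy": -0.08, "dz": -0.15, "rx": -0.017, "ry": 0.009, "rz": 0.025, "claw": 1}, {"dx": -0.29, "dy": -0.06, "dz": -0.15, "rx": -0.016, "ry": 0.01, "rz": 0.025, "claw": 1}, {"dx": 0.0, "dy": -0.14, "dz": 0.23, "rx": 0.0, "ry": 0.0, "rz": 0.0, "claw": 1}, {"dx": 0.0, "dy": -0.15, "dz": 0.22, "rx": 0.0, "ry": 0.0, "rz": 0.0, "claw": 1}, {"dx": 0.0, "dy": -0.14, "dz": 0.23, "rx": 0.0, "ry": 0.0, "rz": 0.0, "claw": 1}]
[ 0.480473   -0.30933533  0.14079701] [ 2.71065237 -0.73812963  1.74745344]
```

step_arm --plan '[{"dx": -0.39, "dy": -0.16, "dz": -0.05, "rx": -0.022, "ry": 0.012, "rz": 0.033, "claw": 1}, {"dx": -0.4, "dy": -0.14, "dz": -0.07, "rx": -0.022, "ry": 0.013, "rz": 0.034, "claw": 1}, {"dx": -0.41, "dy": -0.11, "dz": -0.08, "rx": -0.022, "ry": 0.012, "rz": 0.033, "claw": 1}, {"dx": -0.41, "dy": -0.09, "dz": -0.09, "rx": -0.022, "ry": 0.012, "rz": 0.034, "claw": 1}, {"dx": -0.41, "dy": -0.07, "dz": -0.1, "rx": -0.022, "ry": 0.012, "rz": 0.033, "claw": 1}, {"dx": -0.41, "dy": -0.04, "dz": -0.1, "rx": -0.021, "ry": 0.013, "rz": 0.033, "claw": 1}, {"dx": -0.41, "dy": -0.01, "dz": -0.12, "rx": -0.022, "ry": 0.012, "rz": 0.034, "claw": 1}, {"dx": -0.41, "dy": 0.01, "dz": -0.13, "rx": -0.022, "ry": 0.012, "rz": 0.033, "claw": 1}, {"dx": -0.41, "dy": 0.04, "dz": -0.13, "rx": -0.022, "ry": 0.013, "rz": 0.033, "claw": 1}, {"dx": -0.33, "dy": -0.19, "dz": -0.16, "rx": -0.016, "ry": 0.009, "rz": 0.025, "claw": 1}]' --grip_force 5

```text
time_s: 2.3
ee_pos: [0.4721, 0.2389, 0.2723]
eef_rot: [2.861, -0.263, 2.354]
force: [0.0, 0.1, -0.3]
grip_width: 0.0174
grip_force: 0.0
```

step_arm --plan '[{"dx": -0.34, "dy": -0.17, "dz": -0.17, "rx": -0.017, "ry": 0.009, "rz": 0.025, "claw": 1}, {"dx": -0.34, "dy": -0.16, "dz": -0.17, "rx": -0.016, "ry": 0.01, "rz": 0.025, "claw": 1}, {"dx": -0.34, "dy": -0.14, "dz": -0.19, "rx": -0.017, "ry": 0.009, "rz": 0.025, "claw": 1}, {"dx": -0.34, "dy": -0.11, "dz": -0.19, "rx": -0.016, "ry": 0.009, "rz": 0.025, "claw": 1}, {"dx": -0.35, "dy": -0.1, "dz": -0.2, "rx": -0.017, "ry": 0.009, "rz": 0.025, "claw": 1}, {"dx": -0.35, "dy": -0.09, "dz": -0.21, "rx": -0.016, "ry": 0.009, "rz": 0.026, "claw": 1}, {"dx": -0.34, "dy": -0.06, "dz": -0.22, "rx": -0.017, "ry": 0.009, "rz": 0.025, "claw": 1}, {"dx": -0.35, "dy": -0.04, "dz": -0.22, "rx": -0.016, "ry": 0.01, "rz": 0.025, "claw": 1}, {"dx": -0.26, "dy": -0.18, "dz": -0.1, "rx": -0.016, "ry": 0.009, "rz": 0.025, "claw": 1}, {"dx": -0.27, "dy": -0.16, "dz": -0.1, "rx": -0.017, "ry": 0.009, "rz": 0.025, "claw": 1}]'

```text
time_s: 3.3
ee_pos: [0.5384, -0.1437, 0.2698]
eef_rot: [2.736, -0.533, 2.006]
force: [1.2, 0.4, 0.3]
grip_width: 0.0001
grip_force: 0.0
```

step_arm --plan '[{"dx": -0.28, "dy": -0.15, "dz": -0.11, "rx": -0.016, "ry": 0.01, "rz": 0.025, "claw": 1}, {"dx": -0.27, "dy": -0.13, "dz": -0.12, "rx": -0.017, "ry": 0.009, "rz": 0.025, "claw": 1}, {"dx": -0.28, "dy": -0.12, "dz": -0.13, "rx": -0.016, "ry": 0.009, "rz": 0.025, "claw": 1}, {"dx": -0.29, "dy": -0.11, "dz": -0.14, "rx": -0.017, "ry": 0.009, "rz": 0.025, "claw": 1}, {"dx": -0.28, "dy": -0.09, "dz": -0.14, "rx": -0.016, "ry": 0.009, "rz": 0.025, "claw": 1}, {"dx": -0.29, "dy": -0.08, "dz": -0.15, "rx": -0.017, "ry": 0.009, "rz": 0.025, "claw": 1}, {"dx": -0.29, "dy": -0.06, "dz": -0.15, "rx": -0.016, "ry": 0.01, "rz": 0.025, "claw": 1}, {"dx": 0.0, "dy": -0.14, "dz": 0.23, "rx": 0.0, "ry": 0.0, "rz": 0.0, "claw": 1}, {"dx": 0.0, "dy": -0.15, "dz": 0.22, "rx": 0.0, "ry": 0.0, "rz": 0.0, "claw": 1}, {"dx": 0.0, "dy": -0.14, "dz": 0.23, "rx": 0.0, "ry": 0.0, "rz": 0.0, "claw": 1}]'

```text
time_s: 4.3
ee_pos: [0.48, -0.309, 0.1398]
eef_rot: [2.711, -0.738, 1.747]
force: [0.5, 0.6, -0.2]
grip_width: 0.0003
grip_force: 0.0
```

```bash
cat > look.py <<'E'
import sys,cv2,numpy as np
from station import viewer
for n,(x0,y0,x1,y1) in(("top",(230,100,430,250)),("side",(220,130,400,280))):
    p=viewer.camera(n); np.savez("%s_%s.npz"%(n,sys.argv[1]),**{k:p[k] for k in("img","z_map","fx","fy","cx","cy","dist","R","t")})
    c=p["img"][y0:y1,x0:x1,::-1]; c=cv2.resize(c,(400,int(400*c.shape[0]/c.shape[1])),interpolation=2)
    globals()[n]=cv2.copyMakeBorder(c,0,340-c.shape[0],0,0,0)
cv2.imwrite("pics/%s.png"%sys.argv[1],np.hstack([top,side]))
E
python3 look.py pre; python3 - <<'E'
from plan import *
m=meas();l=last();print(m[0]-l[0],Ro.from_matrix(m[1].T@l[1]).as_rotvec())
q=.70711; f=lambda s_,w:pose((s_+w)*q,(w-s_)*q,45)
e=f(-.132,-.107); rows(m,[(*e,4)])
E
```

```text
[-0.00094464  0.00182701 -0.00206024] [-0.00220051 -0.00322191 -0.00269449]
[{"dx": 0.0, "dy": 0.01, "dz": 0.16, "rx": 0.0, "ry": -0.001, "rz": 0.0, "claw": 1}, {"dx": 0.0, "dy": 0.0, "dz": 0.17, "rx": -0.001, "ry": 0.0, "rz": -0.001, "claw": 1}, {"dx": 0.0, "dy": 0.01, "dz": 0.16, "rx": 0.0, "ry": -0.001, "rz": 0.0, "claw": 1}, {"dx": 0.0, "dy": 0.0, "dz": 0.16, "rx": 0.0, "ry": 0.0, "rz": -0.001, "claw": 1}]
[ 0.50106151 -0.26376115  0.09570774] [ 2.71088291 -0.7380156   1.74804914]
```

View pics/pre.png

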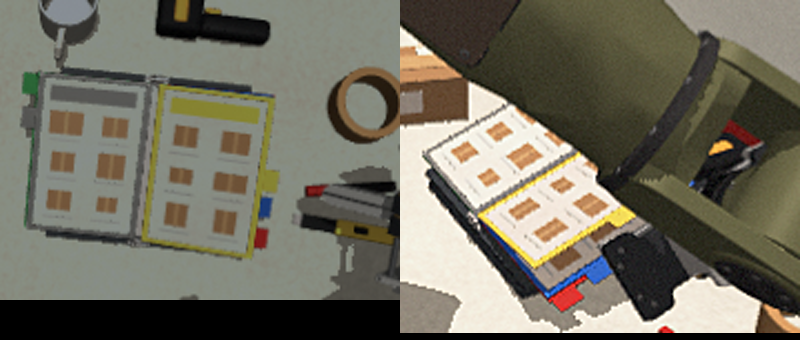

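The fingers are at top crop (300–395, 185–230), just right of the tabs and above the knife. The side view shows yellow's tab clear of the gripper. I'll check the projected tip, then advance.

```bash
python3 - <<'E'
from plan import *
m=meas();T=dict(np.load("top_pre.npz"))
for a in(-.0125,.0125):
  u=proj(T,m[0]+m[1]@np.array([0,a,TIP]));print((u-[230,100])*2)
print("z tab outer",(proj(T,toW(P,pan(.235,0,.168)))-[230,100])*2)
# depth near predicted tip
u=proj(T,m[0]+m[1]@np.array([-.008,0,TIP])).round().astype(int);print(u,m[0]+m[1]@np.array([0,0,TIP]))
for du in range(-6,10,2):
  print([tuple(np.round(unproj(T,u[0]+du,u[1]+dv,float(T["z_map"][u[1]+dv,u[0]+du])),3)) for dv in(-5,-2,0,2,5)])
E
```

```text
[322.7012323  199.94869063]
[325.89740888 180.36573756]
z tab outer [279.1990312  180.23151076]
[394 195] [ 0.48465021 -0.29598436  0.12733655]
[(np.float64(0.51), np.float64(-0.326), np.float64(0.0)), (np.float64(0.5), np.float64(-0.32), np.float64(0.017)), (np.float64(0.495), np.float64(-0.319), np.float64(0.021)), (np.float64(0.49), np.float64(-0.321), np.float64(0.011)), (np.float64(0.482), np.float64(-0.325), np.float64(-0.001))]
[(np.float64(0.511), np.float64(-0.333), np.float64(-0.005)), (np.float64(0.501), np.float64(-0.328), np.float64(0.012)), (np.float64(0.495), np.float64(-0.326), np.float64(0.017)), (np.float64(0.49), np.float64(-0.327), np.float64(0.012)), (np.float64(0.482), np.float64(-0.33), np.float64(0.002))]
[(np.float64(0.51), np.float64(-0.338), np.float64(-0.001)), (np.float64(0.5), np.float64(-0.332), np.float64(0.016)), (np.float64(0.484), np.float64(-0.291), np.float64(0.141)), (np.float64(0.479), np.float64(-0.291), np.float64(0.139)), (np.float64(0.482), np.float64(-0.335), np.float64(0.002))]
[(np.float64(0.51), np.float64(-0.344), np.float64(-0.002)), (
[... 722 characters left out ...]
478), np.float64(-0.303), np.float64(0.149)), (np.float64(0.47), np.float64(-0.303), np.float64(0.149))]
[(np.float64(0.51), np.float64(-0.361), np.float64(-0.0)), (np.float64(0.487), np.float64(-0.308), np.float64(0.152)), (np.float64(0.482), np.float64(-0.306), np.float64(0.156)), (np.float64(0.477), np.float64(-0.307), np.float64(0.152)), (np.float64(0.47), np.float64(-0.308), np.float64(0.149))]
[(np.float64(0.509), np.float64(-0.366), np.float64(0.001)), (np.float64(0.487), np.float64(-0.314), np.float64(0.147)), (np.float64(0.482), np.float64(-0.31), np.float64(0.158)), (np.float64(0.477), np.float64(-0.311), np.float64(0.155)), (np.float64(0.47), np.float64(-0.31), np.float64(0.158))]
```

step_arm --plan '[{"dx": 0, "dy": 0.0, "dz": 0.15, "claw": 1}]'

```text
$.plan[0]: bad value
```

```bash
sed -i 's/HW=.008/HW=.010/' plan.py; python3 - <<'E'
from plan import *
m=meas()
T=[(*pose(*contact(.235,45,.158,.008),45),5)]
rows(m,T)
ths=np.linspace(.2,1.25,25)
print(hf(m[0]+m[1][:,2]*TIP))
rows(last(),[(*pose(*contact(t,45,.158),45),1) for t in ths[5:]])
E
```

```text
[{"dx": 0.0, "dy": 0.0, "dz": 0.13, "rx": 0.0, "ry": 0.0, "rz": 0.0, "claw": 1}, {"dx": 0.0, "dy": 0.01, "dz": 0.13, "rx": -0.001, "ry": -0.001, "rz": -0.001, "claw": 1}, {"dx": 0.0, "dy": 0.0, "dz": 0.13, "rx": 0.0, "ry": 0.0, "rz": 0.0, "claw": 1}, {"dx": 0.0, "dy": 0.01, "dz": 0.13, "rx": 0.0, "ry": -0.001, "rz": 0.0, "claw": 1}, {"dx": 0.0, "dy": 0.0, "dz": 0.13, "rx": 0.0, "ry": 0.0, "rz": -0.001, "claw": 1}]
[ 0.50106931 -0.26374761  0.09572491] [ 2.7108827  -0.73801611  1.74804762]
[-0.21516743  0.0640995  -0.00202479]
[{"dx": 0.35, "dy": 0.0, "dz": -0.14, "rx": 0.0, "ry": 0.0, "rz": 0.0, "claw": 1}, {"dx": 0.07, "dy": 0.0, "dz": -0.02, "rx": 0.0, "ry": 0.0, "rz": 0.0, "claw": 1}, {"dx": 0.07, "dy": 0.0, "dz": -0.03, "rx": 0.0, "ry": 0.0, "rz": 0.0, "claw": 1}, {"dx": 0.07, "dy": 0.0, "dz": -0.02, "rx": 0.0, "ry": 0.0, "rz": 0.0, "claw": 1}, {"dx": 0.07, "dy": 0.0, "dz": -0.01, "rx": 0.0, "ry": 0.0, "rz": 0.0, "claw": 1}, {"dx": 0.07, "dy": 0.0, "dz": -0.01, "rx": 0.0, "ry": 0.0, "rz": 0.0, "claw": 1}, {"dx": 0.08, "dy": 0.0, "dz": -0.01, "rx": 0.0, "ry": 0.0, "rz": 0.0, "claw
[... 433 characters left out ...]
 "dz": 0.01, "rx": 0.0, "ry": 0.0, "rz": 0.0, "claw": 1}, {"dx": 0.06, "dy": 0.0, "dz": 0.01, "rx": 0.0, "ry": 0.0, "rz": 0.0, "claw": 1}, {"dx": 0.07, "dy": 0.0, "dz": 0.02, "rx": 0.0, "ry": 0.0, "rz": 0.0, "claw": 1}, {"dx": 0.07, "dy": 0.0, "dz": 0.02, "rx": 0.0, "ry": 0.0, "rz": 0.0, "claw": 1}, {"dx": 0.07, "dy": 0.0, "dz": 0.02, "rx": 0.0, "ry": 0.0, "rz": 0.0, "claw": 1}, {"dx": 0.06, "dy": 0.0, "dz": 0.02, "rx": 0.0, "ry": 0.0, "rz": 0.0, "claw": 1}, {"dx": 0.06, "dy": 0.0, "dz": 0.03, "rx": 0.0, "ry": 0.0, "rz": 0.0, "claw": 1}, {"dx": 0.07, "dy": 0.0, "dz": 0.02, "rx": 0.0, "ry": 0.0, "rz": 0.0, "claw": 1}]
[ 0.47638357 -0.14961827  0.21413567] [ 2.7108827  -0.73801611  1.74804762]
```

step_arm --plan '[{"dx": 0, "dy": 0, "dz": 0.13, "rx": 0, "ry": 0, "rz": 0, "claw": 1}, {"dx": 0, "dy": 0.01, "dz": 0.13, "rx": 0, "ry": 0, "rz": 0, "claw": 1}, {"dx": 0, "dy": 0, "dz": 0.13, "rx": 0, "ry": 0, "rz": 0, "claw": 1}, {"dx": 0, "dy": 0.01, "dz": 0.13, "rx": 0, "ry": 0, "rz": 0, "claw": 1}, {"dx": 0, "dy": 0, "dz": 0.13, "rx": 0, "ry": 0, "rz": 0, "claw": 1}, {"dx": 0.07, "dy": 0, "dz": -0.03, "rx": 0, "ry": 0, "rz": 0, "claw": 1}, {"dx": 0.07, "dy": 0, "dz": -0.03, "rx": 0, "ry": 0, "rz": 0, "claw": 1}, {"dx": 0.07, "dy": 0, "dz": -0.03, "rx": 0, "ry": 0, "rz": 0, "claw": 1}, {"dx": 0, "dy": 0, "dz": 0, "rx": 0, "ry": 0, "rz": 0, "claw": 1}]'

```text
time_s: 5.3
ee_pos: [0.4967, -0.2568, 0.1196]
eef_rot: [2.709, -0.736, 1.748]
force: [-0.4, -0.3, -0.4]
grip_width: 0.0004
grip_force: 0.0
```

```bash
python3 look.py lift1; python3 -c "
from plan import *
m=meas();print(hf(m[0]+m[1][:,2]*TIP))"
```

```text
[-0.1627711   0.04153207  0.00206454]
```

View pics/lift1.png

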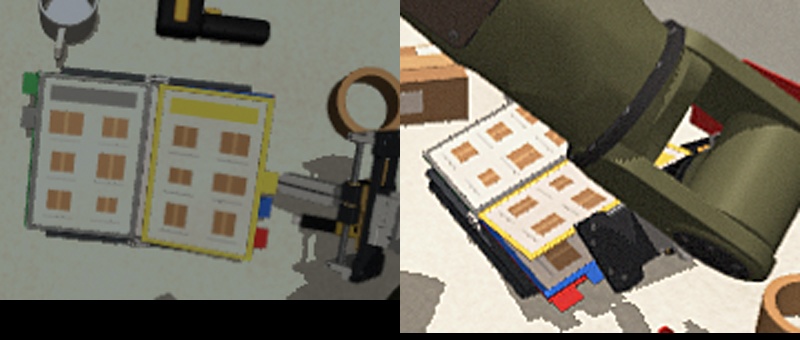

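Fingertip at top crop (280,180), touching the tab at (270,182). I'll measure whether the panel has moved.

```bash
cat > ang.py <<'E'
import sys
from plan import *
def angle(tag,left=False):
    """fit panel angle from depth of both cams: yellow plane through the hinge"""
    for n in("top","side"):
        C=dict(np.load(f"{n}_{tag}.npz")); V,Uu=np.mgrid[80:300:1,200:420:1]
        z=C["z_map"][V,Uu].ravel(); K=np.array([[C["fx"],0,C["cx"]],[0,C["fy"],C["cy"]],[0,0,1.]])
        xy=cv2.undistortPoints(np.stack([Uu.ravel(),V.ravel()],1)[:,None].astype(float),K,C["dist"])[:,0]
        X=(np.column_stack([xy*z[:,None],z])-C["t"])@C["R"]
        v=X-Hw; a,l,h=v@Uw,v@Lw,v@Nw; r=np.hypot(l,h); th=np.arctan2(h,-l)
        k=(z>0)&(abs(a)<.1)&(r>.06)&(r<.145)
        hi,ed=np.histogram(th[k],bins=np.arange(-.2,3.4,.05)); print(n,[(round(e,2),int(c)) for e,c in zip(ed,hi) if c>25])
if __name__=="__main__": angle(sys.argv[1])
E
python3 ang.py pre; python3 ang.py lift1
python3 - <<'E'
from plan import *
m=meas();T=dict(np.load("top_lift1.npz"))
tip=m[0]+m[1][:,2]*TIP
print(tip,(proj(T,tip)-[230,100])*2,(proj(T,tip+m[1][:,0]*HW)-[230,100])*2)
for u in range(362,378,1): print(u,[tuple(np.round(hf(unproj(T,u,v,float(T["z_map"][v,u]))),3).tolist()) for v in(188,190,193)])
E
```

```text
top [(np.float64(0.2), 257), (np.float64(0.25), 2018), (np.float64(0.3), 286), (np.float64(3.1), 192)]
side [(np.float64(-0.05), 458), (np.float64(0.2), 107), (np.float64(0.25), 835)]
top [(np.float64(0.3), 1392), (np.float64(0.35), 1135), (np.float64(0.4), 40), (np.float64(3.1), 195)]
side [(np.float64(-0.1), 36), (np.float64(-0.05), 389), (np.float64(0.3), 813), (np.float64(0.35), 38)]
[ 0.50188589 -0.2453256   0.10713732] [279.39053448 178.98217197] [275.10600996 179.55770428]
362 [(-0.141, 0.05, 0.005), (-0.142, 0.049, 0.0), (-0.143, 0.05, -0.007)]
363 [(-0.143, 0.051, 0.006), (-0.144, 0.051, 0.001), (-0.145, 0.052, -0.007)]
364 [(-0.146, 0.05, 0.006), (-0.146, 0.05, 0.001), (-0.147, 0.052, -0.006)]
365 [(0.093, 1.05, 0.186), (-0.149, 0.051, 0.001), (-0.15, 0.053, -0.006)]
366 [(-0.151, 0.05, 0.006), (-0.15, 0.056, 0.002), (-0.152, 0.053, -0.006)]
367 [(-0.153, 0.051, 0.007), (-0.154, 0.052, 0.002), (-0.154, 0.054, -0.005)]
368 [(-0.155, 0.053, 0.008), (-0.155, 0.055, 0.003), (-0.156, 0.056, -0.005)]
369 [(-0.157, 0.055, 0.008), (-0.159, 0.05, 0.002), (-0.161, 0.048, -0.006)]
370 [(-0.16, 0.054, 0.008), (-0.161, 0.052, 0.003), (-0.161, 0.059, -0.004)]
371 [(-0.162, 0.054, 0.008), (-0.162, 0.056, 0.004), (-0.164, 0.056, -0.004)]
372 [(-0.165, 0.054, 0.009), (-0.165, 0.058, 0.004), (-0.165, 0.059, -0.003)]
373 [(-0.166, 0.059, 0.01), (-0.166, 0.062, 0.005), (-0.168, 0.06, -0.003)]
374 [(-0.168, 0.061, 0.01), (-0.169, 0.06, 0.005), (-0.169, 0.064, -0.002)]
375 [(-0.17, 0.063, 0.011), (-0.17, 0.065, 0.006), (-0.172, 0.063, -0.002)]
376 [(-0.171, 0.067, 0.012), (-0.172, 0.067, 0.007), (-0.173, 0.067, -0.001)]
377 [(-0.174, 0.067, 0.012), (-0.174, 0.07, 0.008), (-0.175, 0.069, 0.0)]
```

Lifted from 0.26 to 0.34 rad, with blue still at 0. Continuing the sweep.

```bash
python3 - <<'E'
from plan import *
m=meas(); print(contact(.335,45,.158))
rows(m,[(*pose(*contact(t,45,.158),45),1) for t in np.linspace(.36,2.0,36)])
E
```

```text
[-0.15915409  0.03967447]
[{"dx": 0.05, "dy": -0.02, "dz": 0.02, "rx": 0.0, "ry": 0.0, "rz": 0.0, "claw": 1}, {"dx": 0.07, "dy": 0.0, "dz": -0.03, "rx": 0.0, "ry": 0.0, "rz": 0.0, "claw": 1}, {"dx": 0.08, "dy": 0.0, "dz": -0.03, "rx": 0.0, "ry": 0.0, "rz": 0.0, "claw": 1}, {"dx": 0.07, "dy": 0.0, "dz": -0.02, "rx": 0.0, "ry": 0.0, "rz": 0.0, "claw": 1}, {"dx": 0.08, "dy": 0.0, "dz": -0.02, "rx": 0.0, "ry": 0.0, "rz": 0.0, "claw": 1}, {"dx": 0.07, "dy": 0.0, "dz": -0.02, "rx": 0.0, "ry": 0.0, "rz": 0.0, "claw": 1}, {"dx": 0.08, "dy": 0.0, "dz": -0.02, "rx": 0.0, "ry": 0.0, "rz": 0.0, "claw": 1}, {"dx": 0.08, "dy": 0.0, "dz": -0.01, "rx": 0.0, "ry": 0.0, "rz": 0.0, "claw": 1}, {"dx": 0.08, "dy": 0.0, "dz": 0.0, "rx": 0.0, "ry": 0.0, "rz": 0.0, "claw": 1}, {"dx": 0.08, "dy": 0.0, "dz": -0.01, "rx": 0.0, "ry": 0.0, "rz": 0.0, "claw": 1}]
[{"dx": 0.07, "dy": 0.0, "dz": 0.01, "rx": 0.0, "ry": 0.0, "rz": 0.0, "claw": 1}, {"dx": 0.07, "dy": 0.0, "dz": 0.0, "rx": 0.0, "ry": 0.0, "rz": 0.0, "claw": 1}, {"dx": 0.07, "dy": 0.0, "dz": 0.01, "rx": 0.0, "ry": 0.0, "rz": 0.0, "claw": 1}, {"dx": 0.08
[... 1229 characters left out ...]
"dz": 0.06, "rx": 0.0, "ry": 0.0, "rz": 0.0, "claw": 1}, {"dx": 0.05, "dy": 0.0, "dz": 0.06, "rx": 0.0, "ry": 0.0, "rz": 0.0, "claw": 1}]
[{"dx": 0.04, "dy": 0.0, "dz": 0.06, "rx": 0.0, "ry": 0.0, "rz": 0.0, "claw": 1}, {"dx": 0.04, "dy": 0.0, "dz": 0.06, "rx": 0.0, "ry": 0.0, "rz": 0.0, "claw": 1}, {"dx": 0.04, "dy": 0.0, "dz": 0.06, "rx": 0.0, "ry": 0.0, "rz": 0.0, "claw": 1}, {"dx": 0.03, "dy": 0.0, "dz": 0.07, "rx": 0.0, "ry": 0.0, "rz": 0.0, "claw": 1}, {"dx": 0.03, "dy": 0.0, "dz": 0.07, "rx": 0.0, "ry": 0.0, "rz": 0.0, "claw": 1}, {"dx": 0.03, "dy": 0.0, "dz": 0.06, "rx": 0.0, "ry": 0.0, "rz": 0.0, "claw": 1}]
[ 0.49226343 -0.03534364  0.20935269] [ 2.70969123 -0.73718292  1.74772254]
```

step_arm --plan '[{"dx": 0.05, "dy": -0.02, "dz": 0.02, "rx": 0, "ry": 0, "rz": 0, "claw": 1}, {"dx": 0.07, "dy": 0, "dz": -0.03, "rx": 0, "ry": 0, "rz": 0, "claw": 1}, {"dx": 0.08, "dy": 0, "dz": -0.03, "rx": 0, "ry": 0, "rz": 0, "claw": 1}, {"dx": 0.07, "dy": 0, "dz": -0.02, "rx": 0, "ry": 0, "rz": 0, "claw": 1}, {"dx": 0.08, "dy": 0, "dz": -0.02, "rx": 0, "ry": 0, "rz": 0, "claw": 1}, {"dx": 0.07, "dy": 0, "dz": -0.02, "rx": 0, "ry": 0, "rz": 0, "claw": 1}, {"dx": 0.08, "dy": 0, "dz": -0.02, "rx": 0, "ry": 0, "rz": 0, "claw": 1}, {"dx": 0.08, "dy": 0, "dz": -0.01, "rx": 0, "ry": 0, "rz": 0, "claw": 1}, {"dx": 0.08, "dy": 0, "dz": 0, "rx": 0, "ry": 0, "rz": 0, "claw": 1}, {"dx": 0.08, "dy": 0, "dz": -0.01, "rx": 0, "ry": 0, "rz": 0, "claw": 1}]'

```text
time_s: 6.4
ee_pos: [0.4808, -0.2112, 0.1769]
eef_rot: [2.711, -0.738, 1.748]
force: [0.6, 0.7, -1.3]
grip_width: 0.0006
grip_force: 0.6
```

```bash
python3 look.py lift2; python3 ang.py lift2; python3 -c "
from plan import *
m=meas();print(hf(m[0]+m[1][:,2]*TIP))"
```

```text
top [(np.float64(-0.05), 406), (np.float64(-0.0), 29), (np.float64(0.75), 487), (np.float64(0.8), 1739), (np.float64(0.85), 56), (np.float64(3.1), 214)]
side [(np.float64(-0.1), 294), (np.float64(-0.05), 1507)]
[-1.19455143e-01  1.04061424e-01  3.22160864e-05]
```

View pics/lift2.png

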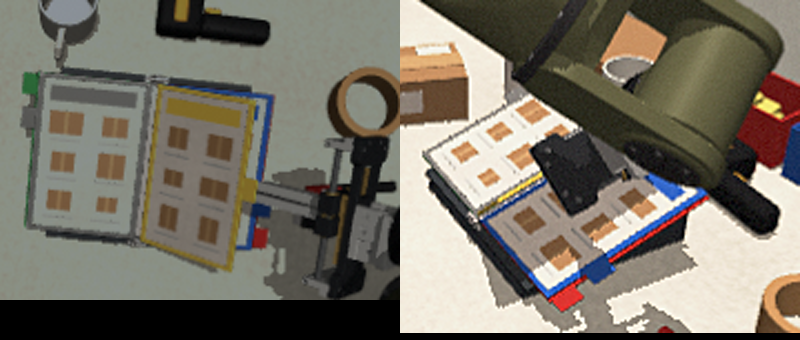

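Yellow stands at about 0.82 rad with its tab at top crop (248,190) on the fingertip. Blue (at 0) and red lie as before. Carrying on.

step_arm --plan '[{"dx": 0.07, "dy": 0, "dz": 0.01, "rx": 0, "ry": 0, "rz": 0, "claw": 1}, {"dx": 0.07, "dy": 0, "dz": 0, "rx": 0, "ry": 0, "rz": 0, "claw": 1}, {"dx": 0.07, "dy": 0, "dz": 0.01, "rx": 0, "ry": 0, "rz": 0, "claw": 1}, {"dx": 0.08, "dy": 0, "dz": 0.01, "rx": 0, "ry": 0, "rz": 0, "claw": 1}, {"dx": 0.07, "dy": 0, "dz": 0.01, "rx": 0, "ry": 0, "rz": 0, "claw": 1}, {"dx": 0.07, "dy": 0, "dz": 0.02, "rx": 0, "ry": 0, "rz": 0, "claw": 1}, {"dx": 0.07, "dy": 0, "dz": 0.02, "rx": 0, "ry": 0, "rz": 0, "claw": 1}, {"dx": 0.07, "dy": 0, "dz": 0.02, "rx": 0, "ry": 0, "rz": 0, "claw": 1}, {"dx": 0.07, "dy": 0, "dz": 0.03, "rx": 0, "ry": 0, "rz": 0, "claw": 1}, {"dx": 0.07, "dy": 0, "dz": 0.03, "rx": 0, "ry": 0, "rz": 0, "claw": 1}]'

```text
time_s: 7.5
ee_pos: [0.4765, -0.1487, 0.2138]
eef_rot: [2.711, -0.738, 1.748]
force: [-0.3, -1.5, -0.8]
grip_width: 0.0006
grip_force: 0.6
```

step_arm --plan '[{"dx": 0.06, "dy": 0, "dz": 0.04, "rx": 0, "ry": 0, "rz": 0, "claw": 1}, {"dx": 0.07, "dy": 0, "dz": 0.03, "rx": 0, "ry": 0, "rz": 0, "claw": 1}, {"dx": 0.06, "dy": 0, "dz": 0.04, "rx": 0, "ry": 0, "rz": 0, "claw": 1}, {"dx": 0.06, "dy": 0, "dz": 0.05, "rx": 0, "ry": 0, "rz": 0, "claw": 1}, {"dx": 0.06, "dy": 0, "dz": 0.04, "rx": 0, "ry": 0, "rz": 0, "claw": 1}, {"dx": 0.06, "dy": 0, "dz": 0.05, "rx": 0, "ry": 0, "rz": 0, "claw": 1}, {"dx": 0.05, "dy": 0, "dz": 0.05, "rx": 0, "ry": 0, "rz": 0, "claw": 1}, {"dx": 0.05, "dy": 0, "dz": 0.05, "rx": 0, "ry": 0, "rz": 0, "claw": 1}, {"dx": 0.05, "dy": 0, "dz": 0.06, "rx": 0, "ry": 0, "rz": 0, "claw": 1}, {"dx": 0.05, "dy": 0, "dz": 0.06, "rx": 0, "ry": 0, "rz": 0, "claw": 1}]'

```text
time_s: 8.5
ee_pos: [0.4835, -0.0754, 0.2202]
eef_rot: [2.711, -0.738, 1.748]
force: [-0.8, -0.7, -0.3]
grip_width: 0.0001
grip_force: 0.4
```

step_arm --plan '[{"dx": 0.04, "dy": 0, "dz": 0.06, "rx": 0, "ry": 0, "rz": 0, "claw": 1}, {"dx": 0.04, "dy": 0, "dz": 0.06, "rx": 0, "ry": 0, "rz": 0, "claw": 1}, {"dx": 0.04, "dy": 0, "dz": 0.06, "rx": 0, "ry": 0, "rz": 0, "claw": 1}, {"dx": 0.03, "dy": 0, "dz": 0.07, "rx": 0, "ry": 0, "rz": 0, "claw": 1}, {"dx": 0.03, "dy": 0, "dz": 0.07, "rx": 0, "ry": 0, "rz": 0, "claw": 1}, {"dx": 0.03, "dy": 0, "dz": 0.06, "rx": 0, "ry": 0, "rz": 0, "claw": 1}, {"dx": 0, "dy": 0, "dz": 0, "rx": 0, "ry": 0, "rz": 0, "claw": 1}]'

```text
time_s: 9.2
ee_pos: [0.4922, -0.0343, 0.2085]
eef_rot: [2.711, -0.738, 1.748]
force: [-0.6, -0.4, -0.3]
grip_width: 0.0003
grip_force: 0.0
```

```bash
python3 look.py over1; python3 ang.py over1; python3 -c "
from plan import *
m=meas();print(hf(m[0]+m[1][:,2]*TIP),contact(2.0,45,.158))
l=last();print(m[0]-l[0])"
```

```text
top [(np.float64(-0.1), 142), (np.float64(-0.05), 833), (np.float64(-0.0), 69), (np.float64(1.95), 422), (np.float64(2.0), 466), (np.float64(3.1), 202)]
side [(np.float64(-0.1), 405), (np.float64(-0.05), 1699), (np.float64(1.9), 99), (np.float64(1.95), 1553), (np.float64(2.0), 344)]
[ 0.05680923  0.13722785 -0.00029239] [0.05686154 0.13743022]
[-5.36729153e-05  3.63325613e-04 -5.05472802e-04]
```

View pics/over1.png

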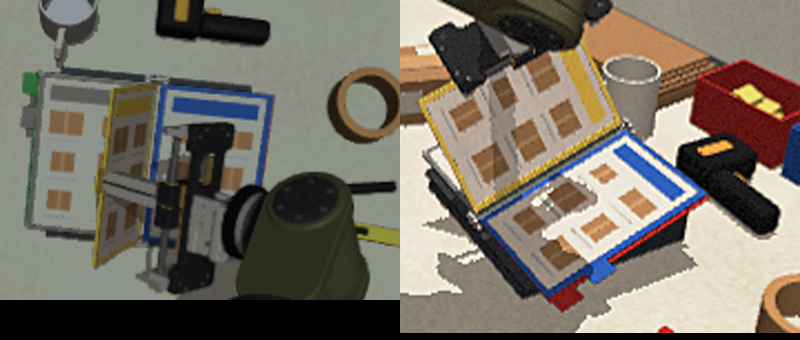

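Yellow is at 1.98 rad, past square, with the tip at top crop (105,183). Blue is still flat. Next I back off, move inboard onto the frame, then guide it down while turning the tool towards square.

```bash
python3 - <<'E'
from plan import *
m=meas()
tau=lambda t:np.interp(t,[2.0,2.95],[45,12])
T=[(*pose(*contact(2.0,45,.158,.012),45),2),(*pose(*contact(2.0,45,.125,.012),45),4),(*pose(*contact(2.0,45,.125,.001),45),2)]
T+=[(*pose(*contact(t,tau(t),.125),tau(t)),1) for t in np.linspace(2.04,3.07,28)]
rows(m,T)
E
```

```text
[{"dx": -0.02, "dy": 0.0, "dz": -0.06, "rx": 0.0, "ry": 0.0, "rz": 0.0, "claw": 1}, {"dx": -0.02, "dy": 0.0, "dz": -0.05, "rx": 0.0, "ry": 0.0, "rz": 0.0, "claw": 1}, {"dx": -0.08, "dy": 0.0, "dz": 0.03, "rx": 0.0, "ry": 0.0, "rz": 0.0, "claw": 1}, {"dx": -0.07, "dy": 0.0, "dz": 0.03, "rx": 0.0, "ry": 0.0, "rz": 0.0, "claw": 1}, {"dx": -0.08, "dy": 0.0, "dz": 0.02, "rx": 0.0, "ry": 0.0, "rz": 0.0, "claw": 1}, {"dx": -0.08, "dy": 0.0, "dz": 0.03, "rx": 0.0, "ry": 0.0, "rz": 0.0, "claw": 1}, {"dx": 0.02, "dy": 0.0, "dz": 0.05, "rx": 0.0, "ry": 0.0, "rz": 0.0, "claw": 1}, {"dx": 0.02, "dy": 0.0, "dz": 0.05, "rx": 0.0, "ry": 0.0, "rz": 0.0, "claw": 1}, {"dx": 0.02, "dy": 0.0, "dz": 0.06, "rx": 0.0, "ry": -0.016, "rz": 0.0, "claw": 1}, {"dx": 0.02, "dy": 0.0, "dz": 0.04, "rx": 0.0, "ry": -0.015, "rz": 0.0, "claw": 1}]
[{"dx": 0.02, "dy": 0.0, "dz": 0.04, "rx": 0.0, "ry": -0.014, "rz": 0.0, "claw": 1}, {"dx": 0.02, "dy": 0.0, "dz": 0.05, "rx": 0.0, "ry": -0.015, "rz": 0.0, "claw": 1}, {"dx": 0.02, "dy": 0.0, "dz": 0.04, "rx": 0.0, "ry": -0.015, "rz": 0.0, "claw": 1}, {"dx": 0.02, "dy": 0.0
[... 1271 characters left out ...]
5, "rx": 0.0, "ry": -0.014, "rz": 0.0, "claw": 1}, {"dx": 0.0, "dy": 0.0, "dz": 0.04, "rx": 0.0, "ry": -0.015, "rz": 0.0, "claw": 1}]
[{"dx": 0.01, "dy": 0.0, "dz": 0.05, "rx": 0.0, "ry": -0.015, "rz": 0.0, "claw": 1}, {"dx": 0.2, "dy": 0.0, "dz": 0.05, "rx": 0.0, "ry": -0.015, "rz": 0.0, "claw": 1}, {"dx": 0.01, "dy": 0.0, "dz": 0.05, "rx": 0.0, "ry": -0.012, "rz": 0.0, "claw": 1}, {"dx": -0.01, "dy": 0.0, "dz": 0.04, "rx": 0.0, "ry": 0.0, "rz": 0.0, "claw": 1}, {"dx": 0.0, "dy": 0.0, "dz": 0.05, "rx": 0.0, "ry": 0.0, "rz": 0.0, "claw": 1}, {"dx": 0.0, "dy": 0.0, "dz": 0.05, "rx": 0.0, "ry": 0.0, "rz": 0.0, "claw": 1}]
[0.53949988 0.04627027 0.09504442] [ 2.82097807 -0.19911392  1.51338796]
```

step_arm --plan '[{"dx": -0.02, "dy": 0, "dz": -0.06, "rx": 0, "ry": 0, "rz": 0, "claw": 1}, {"dx": -0.02, "dy": 0, "dz": -0.05, "rx": 0, "ry": 0, "rz": 0, "claw": 1}, {"dx": -0.08, "dy": 0, "dz": 0.03, "rx": 0, "ry": 0, "rz": 0, "claw": 1}, {"dx": -0.07, "dy": 0, "dz": 0.03, "rx": 0, "ry": 0, "rz": 0, "claw": 1}, {"dx": -0.08, "dy": 0, "dz": 0.02, "rx": 0, "ry": 0, "rz": 0, "claw": 1}, {"dx": -0.08, "dy": 0, "dz": 0.03, "rx": 0, "ry": 0, "rz": 0, "claw": 1}, {"dx": 0.02, "dy": 0, "dz": 0.05, "rx": 0, "ry": 0, "rz": 0, "claw": 1}, {"dx": 0.02, "dy": 0, "dz": 0.05, "rx": 0, "ry": 0, "rz": 0, "claw": 1}, {"dx": 0.02, "dy": 0, "dz": 0.06, "rx": 0, "ry": -0.016, "rz": 0, "claw": 1}, {"dx": 0.02, "dy": 0, "dz": 0.04, "rx": 0, "ry": -0.015, "rz": 0, "claw": 1}]'

```text
time_s: 10.3
ee_pos: [0.5019, -0.0406, 0.177]
eef_rot: [2.728, -0.693, 1.721]
force: [0.1, -1.1, -1.1]
grip_width: 0.0003
grip_force: 0.4
```

step_arm --plan '[{"dx": 0.02, "dy": 0, "dz": 0.04, "rx": 0, "ry": -0.015, "rz": 0, "claw": 1}, {"dx": 0.02, "dy": 0, "dz": 0.05, "rx": 0, "ry": -0.015, "rz": 0, "claw": 1}, {"dx": 0.02, "dy": 0, "dz": 0.04, "rx": 0, "ry": -0.015, "rz": 0, "claw": 1}, {"dx": 0.02, "dy": 0, "dz": 0.04, "rx": 0, "ry": -0.015, "rz": 0, "claw": 1}, {"dx": 0.01, "dy": 0, "dz": 0.05, "rx": 0, "ry": -0.015, "rz": 0, "claw": 1}, {"dx": 0.02, "dy": 0, "dz": 0.04, "rx": 0, "ry": -0.015, "rz": 0, "claw": 1}, {"dx": 0.01, "dy": 0, "dz": 0.05, "rx": 0, "ry": -0.015, "rz": 0, "claw": 1}, {"dx": 0.02, "dy": 0, "dz": 0.04, "rx": 0, "ry": -0.015, "rz": 0, "claw": 1}, {"dx": 0.01, "dy": 0, "dz": 0.04, "rx": 0, "ry": -0.015, "rz": 0, "claw": 1}, {"dx": 0.01, "dy": 0, "dz": 0.05, "rx": 0, "ry": -0.015, "rz": 0, "claw": 1}]'

```text
time_s: 11.3
ee_pos: [0.5147, -0.0037, 0.1524]
eef_rot: [2.787, -0.473, 1.615]
force: [0.4, 0.2, 0.5]
grip_width: 0.0006
grip_force: 0.2
```

```bash
python3 look.py over2; python3 ang.py over2; python3 - <<'E'
from plan import *
m=meas();v=hf(m[0]+m[1][:,2]*TIP);print(v,np.hypot(*v[:2]),np.pi-np.arctan2(v[1],v[0]))
E
```

```text
top [(np.float64(-0.1), 220), (np.float64(-0.05), 1078), (np.float64(-0.0), 79), (np.float64(2.4), 731), (np.float64(2.45), 914), (np.float64(3.1), 48)]
side [(np.float64(-0.1), 394), (np.float64(-0.05), 1708), (np.float64(2.35), 41), (np.float64(2.4), 987), (np.float64(2.45), 836)]
[ 0.08718748  0.07487584 -0.00049651] 0.11492627318001468 2.432016950312801
```

Yellow is at about 2.45 rad and following. Continuing.

step_arm --plan '[{"dx": 0.02, "dy": 0, "dz": 0.04, "rx": 0, "ry": -0.015, "rz": 0, "claw": 1}, {"dx": 0.01, "dy": 0, "dz": 0.05, "rx": 0, "ry": -0.015, "rz": 0, "claw": 1}, {"dx": 0.01, "dy": 0, "dz": 0.04, "rx": 0, "ry": -0.015, "rz": 0, "claw": 1}, {"dx": 0.01, "dy": 0, "dz": 0.05, "rx": 0, "ry": -0.015, "rz": 0, "claw": 1}, {"dx": 0.01, "dy": 0, "dz": 0.04, "rx": 0, "ry": -0.015, "rz": 0, "claw": 1}, {"dx": 0.01, "dy": 0, "dz": 0.05, "rx": 0, "ry": -0.015, "rz": 0, "claw": 1}, {"dx": 0, "dy": 0, "dz": 0.04, "rx": 0, "ry": -0.015, "rz": 0, "claw": 1}, {"dx": 0.01, "dy": 0, "dz": 0.05, "rx": 0, "ry": -0.015, "rz": 0, "claw": 1}, {"dx": 0.01, "dy": 0, "dz": 0.05, "rx": 0, "ry": -0.015, "rz": 0, "claw": 1}, {"dx": 0, "dy": 0, "dz": 0.04, "rx": 0, "ry": -0.015, "rz": 0, "claw": 1}]'

```text
time_s: 12.4
ee_pos: [0.5294, 0.0203, 0.1163]
eef_rot: [2.817, -0.251, 1.531]
force: [-0.9, -0.1, 0.3]
grip_width: 0.0008
grip_force: 0.2
```

step_arm --plan '[{"dx": 0.01, "dy": 0, "dz": 0.05, "rx": 0, "ry": -0.015, "rz": 0, "claw": 1}, {"dx": 0.02, "dy": 0, "dz": 0.05, "rx": 0, "ry": -0.015, "rz": 0, "claw": 1}, {"dx": 0.02, "dy": 0, "dz": 0.05, "rx": 0, "ry": -0.015, "rz": 0, "claw": 1}, {"dx": 0, "dy": 0, "dz": 0, "rx": 0, "ry": 0, "rz": 0, "claw": 1}]'

```text
time_s: 12.8
ee_pos: [0.5343, 0.0286, 0.1035]
eef_rot: [2.822, -0.185, 1.509]
force: [-0.2, -0.7, -0.1]
grip_width: 0.0006
grip_force: 0.0
```

```bash
python3 look.py over3; python3 ang.py over3; python3 - <<'E'
from plan import *
m=meas();v=hf(m[0]+m[1][:,2]*TIP);print(v,np.hypot(*v[:2]),np.pi-np.arctan2(v[1],v[0]))
for s in(-1,1): print(hf(m[0]+m[1]@np.array([s*HW,0,TIP])))
E
```

```text
top [(np.float64(-0.1), 406), (np.float64(-0.05), 1817), (np.float64(-0.0), 160), (np.float64(2.9), 134), (np.float64(2.95), 580)]
side [(np.float64(-0.1), 423), (np.float64(-0.05), 1688), (np.float64(2.0), 109), (np.float64(2.05), 61), (np.float64(2.9), 167), (np.float64(2.95), 1311), (np.float64(3.0), 43)]
[ 0.11588045  0.02224496 -0.00033445] 0.11799625500673905 2.9519351109923133
[ 0.10607175  0.02029835 -0.00032637]
[ 0.12568915  0.02419157 -0.00034254]
```

About 0.17 rad left, roughly 18 mm at the tip. Pressing in small steps.

step_arm --plan '[{"dx": 0, "dy": 0, "dz": 0.05, "rx": 0, "ry": 0, "rz": 0, "claw": 1}, {"dx": 0, "dy": 0, "dz": 0.05, "rx": 0, "ry": 0, "rz": 0, "claw": 1}, {"dx": 0, "dy": 0, "dz": 0.04, "rx": 0, "ry": 0, "rz": 0, "claw": 1}, {"dx": 0, "dy": 0, "dz": 0.02, "rx": 0, "ry": 0, "rz": 0, "claw": 1}, {"dx": 0, "dy": 0, "dz": 0, "rx": 0, "ry": 0, "rz": 0, "claw": 1}]'

```text
time_s: 13.4
ee_pos: [0.5395, 0.0303, 0.0886]
eef_rot: [2.822, -0.186, 1.508]
force: [-0.3, -0.1, 0.5]
grip_width: 0.0005
grip_force: 0.0
```

step_arm --plan '[{"dx": 0, "dy": 0, "dz": 0.01, "rx": 0, "ry": 0, "rz": 0, "claw": 1}, {"dx": 0, "dy": 0, "dz": 0.01, "rx": 0, "ry": 0, "rz": 0, "claw": 1}, {"dx": 0, "dy": 0, "dz": 0, "rx": 0, "ry": 0, "rz": 0, "claw": 1}]'

```text
time_s: 13.7
ee_pos: [0.5403, 0.0306, 0.0871]
eef_rot: [2.822, -0.186, 1.509]
force: [0.8, -0.7, 0.5]
grip_width: 0.0007
grip_force: 0.0
```

step_arm --plan '[{"dx": 0, "dy": 0, "dz": 0.01, "rx": 0, "ry": 0, "rz": 0, "claw": 1}, {"dx": 0, "dy": 0, "dz": 0, "rx": 0, "ry": 0, "rz": 0, "claw": 1}]'

```text
time_s: 13.9
ee_pos: [0.5406, 0.0306, 0.0865]
eef_rot: [2.821, -0.186, 1.509]
force: [-3.7, -1.3, 5.5]
grip_width: 0.0003
grip_force: 3.5
```

step_arm --plan '[{"dx": 0, "dy": 0, "dz": 0.01, "rx": 0, "ry": 0, "rz": 0, "claw": 1}, {"dx": 0, "dy": 0, "dz": 0, "rx": 0, "ry": 0, "rz": 0, "claw": 1}]'

```text
time_s: 14.1
ee_pos: [0.5408, 0.0307, 0.0861]
eef_rot: [2.821, -0.186, 1.509]
force: [-12.1, -4.2, 15.3]
grip_width: 0.0005
grip_force: 9.4
```

```bash
python3 look.py press1; python3 ang.py press1; python3 - <<'E'
from plan import *
m=meas()
for s in(-1,1): print(hf(m[0]+m[1]@np.array([s*HW,0,TIP])))
E
```

```text
top [(np.float64(-0.1), 430), (np.float64(-0.05), 1795), (np.float64(-0.0), 166), (np.float64(3.05), 99), (np.float64(3.1), 499)]
side [(np.float64(-0.1), 452), (np.float64(-0.05), 1652), (np.float64(1.95), 26), (np.float64(2.0), 52), (np.float64(2.05), 105), (np.float64(2.1), 196), (np.float64(2.15), 63), (np.float64(3.05), 55), (np.float64(3.1), 1012)]
[1.09434325e-01 1.49893507e-03 1.60840920e-05]
[1.29053795e-01 5.38175986e-03 7.24648494e-06]
```

The force jumped to about 20 N at exactly the height of lying flat, so the stop is reached. Retreating.

step_arm --plan '[{"dx": 0, "dy": 0, "dz": -0.03, "rx": 0, "ry": 0, "rz": 0, "claw": 1}, {"dx": 0, "dy": 0, "dz": -0.1, "rx": 0, "ry": 0, "rz": 0, "claw": 1}, {"dx": 0, "dy": 0, "dz": -0.3, "rx": 0, "ry": 0, "rz": 0, "claw": 1}, {"dx": 0, "dy": 0, "dz": -0.4, "rx": 0, "ry": 0, "rz": 0, "claw": 1}, {"dx": 0, "dy": 0, "dz": -0.4, "rx": 0, "ry": 0, "rz": 0, "claw": 1}, {"dx": 0, "dy": 0, "dz": -0.3, "rx": 0, "ry": 0, "rz": 0, "claw": 1}, {"dx": 0, "dy": 0, "dz": 0, "rx": 0, "ry": 0, "rz": 0, "claw": 1}, {"dx": 0, "dy": 0, "dz": 0, "rx": 0, "ry": 0, "rz": 0, "claw": 1}]'

```text
time_s: 15.0
ee_pos: [0.4911, 0.007, 0.2284]
eef_rot: [2.821, -0.185, 1.508]
force: [-0.6, 0.5, -1.0]
grip_width: 0.0008
grip_force: 0.0
```

```bash
python3 look.py done; python3 ang.py done; python3 - <<'E'
from plan import *
# fine median angle
C=dict(np.load("side_done.npz"));B=dict(np.load("top_done.npz"))
for C in(C,B):
  for th,nm in((0,"blue"),(np.pi,"yellow")):
    e=[]
    for a in np.linspace(-.09,.09,10):
      for r in np.linspace(.03,.14,10):
        X=Hw+a*Uw+(-r*np.cos(th))*Lw+(.002 if th else -.003)*Nw; u=proj(C,X).round().astype(int)
        h=hf(unproj(C,*u,float(C["z_map"][u[1],u[0]])))
        if abs(h[1])<.03: e.append((abs(h[0]),h[1]))
    e=np.array(e); print(nm,len(e),np.median(e[:,1]),np.polyfit(e[:,0],e[:,1],1))
E
```

```text
top [(np.float64(-0.1), 380), (np.float64(-0.05), 1720), (np.float64(-0.0), 132), (np.float64(3.05), 200), (np.float64(3.1), 1228)]
side [(np.float64(-0.1), 431), (np.float64(-0.05), 1670), (np.float64(3.05), 52), (np.float64(3.1), 1083)]
blue 99 -0.003983609649451627 [ 0.0039896  -0.00415787]
yellow 99 0.0011610698226144633 [-0.00090051  0.00127995]
blue 92 -0.0034493193970026436 [-0.00095996 -0.0030844 ]
yellow 54 0.002630987393258009 [0.01030797 0.00133648]
```

View pics/done.png

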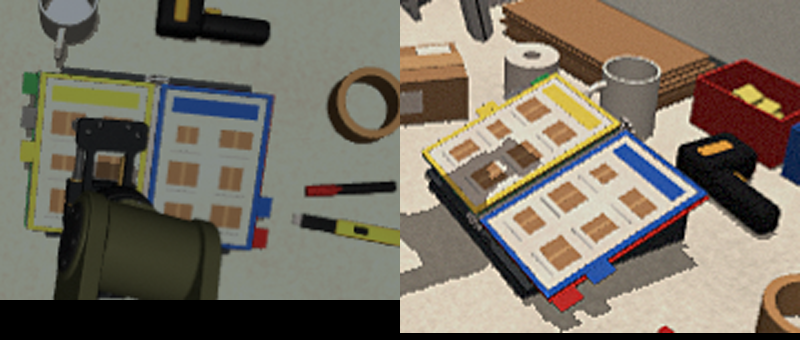

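Yellow lies flat on the left pile, its tab at top crop (28,150). Blue and red lie flat on the right, and the mug, scanner, tape, marker and knife are where they were. The arm is clear.

```bash
python3 -c "
from station import hand_in
print(hand_in())"
```

```text
the job is handed in; nothing more can be done
None
```

The yellow panel is turned over the spine and lies flat on the left pile; the other four panels and the nearby things show no change in the last pictures, and the job was handed in at about 15 s on the robot's clock.

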